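# Take the left-hand tension nut off a stone sugar and nut grinder

### The arm

A 6-joint arm with a two-finger parallel gripper is mounted at the origin on the work surface. World frame = base frame: x ahead of the robot, y to its left, z up, the work surface at z = 0. Lengths are in mm, angles in rad, forces in N, time in s.
With the tool pointing down it reaches from about 325 to 850 mm from the base axis. Payload 4.4 kg.
Tool frame: the origin (TCP) lies on the front face of the gripper's body, between the roots of the fingers; the fingertips stand bot.nose_length ahead of it and the grasp point (between the pads) lies 78 mm ahead of it (bot.nose_length is the distance from the TCP to the fingertips, in mm); z points along the fingers, y is the line along which they close (so a half turn about z gives the same grasp; the last joint's range is limited). The gripper opens to 94 mm and grips with 3 to 60 N. Pads are 16 mm wide; open, the fingers measure 119 mm over their backs; the gripper's body (75 mm by 177 mm) begins 78 mm behind the grasp point.
Start: joints at [-1.369, 0.207, 1.542, -0, 1.393, -0.15], TCP at [198.666, -539.592, 302.647] pointing down, gripper open.
Joint ranges: [-2.73, 2.73], [-0.86, 2.22], [0.23, 2.46], [-1.11, 4.25], [0.08, 2.63], [-2.82, 2.82]. Speed limits (rad/s): [2.79, 2.79, 3.14, 3.14, 3.14, 3.14].

### API

Orientations are given as a unit quaternion [w, x, y, z].
In Python, from bench import bot, optics, job gives the robot as it stands.
- The arm moves only by the tool carry_out, never from a script. Its argument "motion" is a list of rows, each an object with "slide": the shift along the tool's x, y, z in m, a list of three; "dr": the turn, a rotation vector about the tool's x, y, z in degrees, a list of three. In form: [{"slide": [x, y, z], "dr": [ax, ay, az]}, ...]. A call has 1 to 12 rows; each row shifts and turns the commanded pose from where the row before left it, along the tool's axes as they then stand; what a row does not reach is not made up. A row lasts 1/10 s, in which the tool goes at most 50 mm and 8.59 degrees, less where a joint would pass 70% of its speed; a pose out of reach is approached as far as the arm can. A call with a gripper value outside its range is refused whole. "claw" is the finger opening in m, from 0 to 0.094, set as the call begins (left out, the last holds). The fingers move at their own pace and stop on an object; "grip_force" is the grip in N (left out, the last holds). Time passes only in rows, so rows that do not move let the fingers close. It gives the time, the measured TCP pose, the force, the opening and the grip force at its end, in the units of the state.
- bot.sense(): the state, without advancing time (a new reading comes with each control period).
- optics.read_camera(name): name is "side" or "top"; returns the picture (480x640x3 uint8, red, green, blue); there is no depth.
- optics.get_calibration(name): a dict with "fovy" (degrees; the focal length in pixels is half the picture's height over the tangent of half this angle, whatever the lens; pixels are square), "cx", "cy" (the principal point, pixels), "D" ([k1, k2, p1, p2, k3] as OpenCV has them; the pictures are not rectified), "R" (3x3) and "t" (3): a world point X has camera coordinates R X + t. Camera axes: x right, y down, z forward; pixel columns grow to the right and rows downward; lengths in mm; the calibration is good to about 2 mm. A picture is of the moment at which its call begins. get_calibration takes no time and is no camera call.
- job.hand_in(): hands the job in; it is judged then, once.
The state is a dict: "time_s": time; "qpos": joint angles; "joint_vel": joint speeds; "joint_torque": joint torques, N m; "ee_pos": TCP position; "orientation": TCP orientation; "wrist_force": force on the tool from outside, world axes, zero at the start; "wrist_torque": the same for the moment, N m; "grip_width": finger opening in mm; "gripper_force": force on a finger pad.
Only numpy, scipy, OpenCV 4.12 (cv2) and the standard library are available. Lean on these libraries where they do the work, as an engineer would, in place of code of your own. Each camera call takes 0.05 s, during which the arm holds its last target. There are 200 camera calls.

### The job

Strip the stone grinder for cleaning: unscrew its tension nut (the black nut with the orange grip bar) and stand it gently upright in the steel parts tray. The thread is left-handed, so it loosens clockwise seen from above: ease it, feel that it gives, and let it climb as you turn, never forcing it, pulling it off early or letting it drop. Leave the wiper in the tray and the other things on the table where they are.

Things in the scene. Friction and masses are not known exactly. Their poses are not given: they have to be found in the camera images.
- nut: Tension nut, about 0.22 kg: black round skirt 42 mm across and 36 mm tall, closed on top, with an orange grip bar 60 mm long, 16 mm thick, 31 mm tall standing upright across it; 67 mm tall in all. Origin at the centre of the skirt's lower rim, z up, x along the bar. Starts tight on the post. Over 36 N between it and post plus spring cup (contacts added up; the spring alone makes about 22 at first) is forcing it.
- nut_bar (a point): Middle of the nut's grip bar, on the nut's axis, 51.5 mm above its rim. Clockwise from above (yaw falling) loosens, with 0.1 to 0.3 N m, less later; the coarse thread lifts the nut and pushes the grip up, so a grip held at one height soon forces it. Off the thread after a bit over half a turn (3.0 to 3.7 rad). The wrong way takes more, pulls the grip down and jams within 0.7 rad.
- post: Steel centre post with the left-hand thread, fixed (its drive holds it still): core 20 mm, 28 mm over the thread. Origin on its axis at its foot, about 31 mm below the nut's rim when that is tight; z up; yaw as the nut's at the start. The nut has 1.2 mm of sideways play on it.
- post_tip (a point): Tip of the post, 55.5 mm above its foot, hidden in the nut at the start: the nut's rim must be raised over it to come off. Round the post under the nut sits a brass spring cup, 40 mm across, pushing the nut up with about 13 N at the start and about 3 N when it is off the thread; the nut then rests loose on the cup.
- grinder: Tabletop stone grinder, fixed: red motor base 240 x 270 mm, 78 mm tall, and on it an open steel drum 214 mm across whose rim is 197 mm above the table, with two dark granite rollers inside that reach 188 mm above the table. Origin under the centre of the base, on the post's axis. Front (switch panel) at -x.
- tray: Shallow open steel parts tray, fixed, 150 x 220 mm outside, 24 mm tall, walls and floor 3 mm. Origin under its centre, z up, long side along y.
- tray_spot (a point): Free middle of the tray's inner floor, 35 mm from the tray's centre towards -y, away from the wiper: a good place for the nut. Height: top of the tray's floor, 3 mm above the table.
- wiper: White plastic wiper blade of the grinder, loose, 85 x 24 mm, 26 mm tall, lying on the tray's floor near its +y end. Origin under its centre. To be left alone.
- jar: Amber glass jar with a white cap, loose, 68 mm across and 95 mm tall. Origin under its centre. To be left alone.
- scraper: Bench scraper, loose, steel blade with a blue handle, about 120 x 105 mm, 18 mm tall, lying flat. Origin under its middle. To be left alone.
Things that resemble listed ones, but are neither listed nor needed, are in the scene too. What is meant by the nut is not green or turquoise, and is the smaller of those in its own colour.

How it is judged (in metres and radians):
On the way, in this order (a step that is already met when the one before it is completed fails the run):
1. the nut is unscrewed: its rim stands at least 10 mm higher on the post than when tight, upright on the post's axis (z of nut in the frame of post above 0.04 m and horizontal distance between nut and post below 0.004 m and angle between nut's own z axis and vertical below 0.15 rad), for 0.1 s.
2. the nut is lifted clear of the post's tip (z of nut in the frame of post above 0.06 m), for 0.1 s.
At the end, for the whole second after the job is handed in: The nut stands upright (within 0.1 rad) and still, rim down on the floor of the parts tray (rim less than 7 mm above the tray's underside), inside its walls, let go; the wiper, jar and scraper are within 20 mm of where they were (x of nut in the frame of tray between -0.055 and 0.055 m and y of nut in the frame of tray between -0.09 and 0.09 m and z of nut in the frame of tray between 0 and 0.007 m and angle between nut's own z axis and vertical below 0.1 rad and linear speed of nut below 0.02 m/s and contact force between the fingers and nut below 0.1 N and distance of each of wiper, jar, scraper from where it was at the start of the episode below 0.02 m); the robot touches nothing.
It fails at once if the nut is forced: more than 36 N between the nut and the post with its spring cup, contacts added up (contact force between nut and post above 36 N).
It fails at once if the nut is banged or pressed into the tray with more than 40 N (contact force between nut and tray above 40 N).
It fails at once if the nut is dropped: it moves faster than 0.4 m/s with no finger on it (linear speed of nut above 0.4 m/s and contact force between the fingers and nut below 0.1 N).
It fails at once if the wiper, jar or scraper is moved more than 20 mm (distance of any of wiper, jar, scraper from where it was at the start of the episode above 0.02 m).
It also fails if it takes over 72 s, if anything falls off the work surface, if the arm or the gripper's body presses on something with over 40 N, if the wrist force passes 120 N, or if a joint passes its speed limit or range.

## Working session

There is one attempt and no reset: what is moved stays moved. The work goes in short steps, Python scripts to look and compute and a tool call to move; the robot and the scene stay as the last step left them, time stands still between calls to the robot, and variables do not carry over. Pictures are saved under pics/ and viewed, at most 10 in all, crops included, and the job is handed in when it is done.

Besides the shell and the picture viewer there is one more tool, called after "Emit:" as name(argument=value, ...), one argument or row to a line, values as JSON. carry_out: Moves the arm, as the interface text tells. Its arguments: {"type":"object","properties":{"motion":{"type":"array"},"claw":{"type":"number"},"grip_force":{"type":"number"}},"required":["motion"]}

```bash
mkdir -p pics; ls
python3 - <<'E'
from bench import bot,optics
import cv2
for n in("side","top"):
    cv2.imwrite(f"pics/{n}0.png",optics.read_camera(n)[:,:,::-1])
    print(n,optics.get_calibration(n))
print(bot.sense(),bot.nose_length)
E
```

```text
pics
side {'fovy': 56.07832348186097, 'cx': 311.43136734163477, 'cy': 235.43647078525981, 'D': array([-0.07273531,  0.        ,  0.        ,  0.        ,  0.        ]), 'R': array([[-0.98451618, -0.1752016 ,  0.00568204],
       [-0.12039573,  0.65227329, -0.74836116],
       [ 0.12740782, -0.73745776, -0.66326714]]), 't': array([585.38509124, 120.62500101, 940.63805851])}
top {'fovy': 56.61558230230008, 'cx': 323.17645596935677, 'cy': 249.6859530441928, 'D': array([-0.07909245,  0.        ,  0.        ,  0.        ,  0.        ]), 'R': array([[ 0.01771244, -0.99943449,  0.02858256],
       [-0.99220677, -0.02109637, -0.12280336],
       [ 0.1233369 , -0.02618466, -0.99201934]]), 't': array([ 96.99019564, 580.02940457, 950.61570871])}
{'time_s': 0.1, 'qpos': array([-1.36853507e+00,  2.07335644e-01,  1.54282482e+00, -2.73532124e-05,
        1.39349178e+00, -1.50457819e-01]), 'joint_vel': array([ 0.00067954, -0.0005811 , -0.00262992,  0.00083064,  0.00092732,
        0.00113952]), 'joint_torque': array([ 9.23624393e-04, -3.71858490e+01, -2.82292289e+01,  7.02596270e-02,
        3.11347155e-02, -5.00675810e-05]), 'ee_pos': array([ 198.53032986, -539.06383484,  301.59972034]), 'orientation': array([-1.02910281e-03,  9.84487974e-01,  1.75449046e-01, -4.01257149e-05]), 'wrist_force': array([ 0.00453231, -0.29689555, -0.27802507]), 'wrist_torque': array([ 0.07341564, -0.00100006,  0.02589081]), 'gripper_force': 0.0, 'grip_width': 93.84802272419472} 97.19999999999999
```

View pics/side0.png

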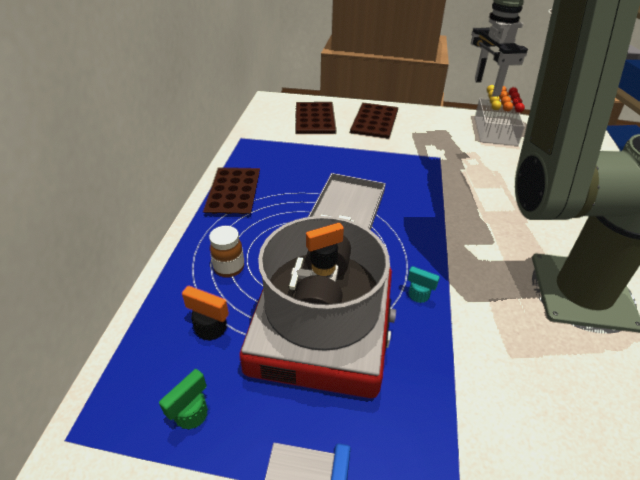

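View pics/top0.png

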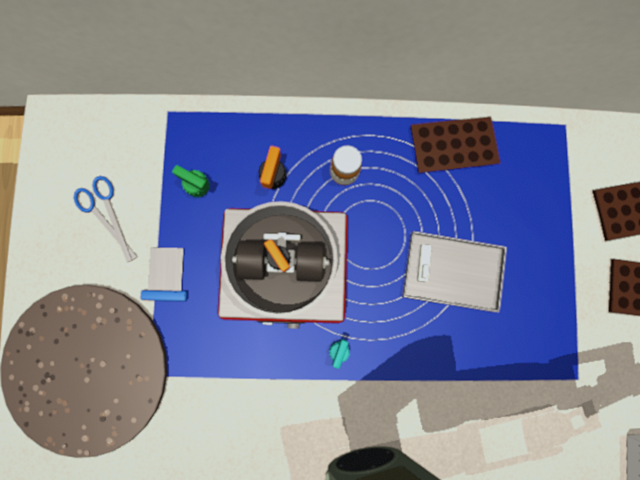

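Side view: the nut's bar is in the drum at (324,237). Top view: the nut's bar is at (276,254), the drum is centred at (281,258), the tray at (456,272) and its wiper at (425,263).

Possible mix-ups in the top view: orange in the drum (276,254), a larger loose orange one (270,168), green (190,180) and turquoise (340,350). By the description I choose the smaller orange one, on the post in the drum.

```bash
cat > h.py <<'E'
from bench import bot,optics
import cv2,numpy as np
def K(n):
    c=optics.get_calibration(n);f=240/np.tan(np.radians(c["fovy"]/2))
    return np.array([[f,0,c["cx"]],[0,f,c["cy"]],[0,0,1]]),c["D"],c["R"],c["t"]
def ray(n,p):
    k,D,R,t=K(n);u=cv2.undistortPoints(np.float64([[p]]),k,D)[0,0]
    d=R.T@np.r_[u,1];return -R.T@t,d/np.linalg.norm(d)
def onz(n,p,z):
    o,d=ray(n,p);return o+d*(z-o[2])/d[2]
def tri(ps,pt):
    A=np.zeros((3,3));b=np.zeros(3);L=[ray("side",ps),ray("top",pt)]
    for o,d in L:
        P=np.eye(3)-np.outer(d,d);A+=P;b+=P@o
    x=np.linalg.solve(A,b);return x,[np.linalg.norm((np.eye(3)-np.outer(d,d))@(x-o)) for o,d in L]
def orange(im):
    h=cv2.cvtColor(im,cv2.COLOR_RGB2HSV)
    return cv2.inRange(h,(5,170,90),(22,255,255))
def blobs(im,roi):
    x0,y0,x1,y1=roi;m=np.zeros(im.shape[:2],np.uint8);m[y0:y1,x0:x1]=orange(im)[y0:y1,x0:x1]
    return max(cv2.findContours(m,cv2.RETR_EXTERNAL,cv2.CHAIN_APPROX_NONE)[0],key=cv2.contourArea)
E
python3 - <<'E'
from h import *
T=cv2.imread("pics/top0.png")[:,:,::-1].copy();S=cv2.imread("pics/side0.png")[:,:,::-1].copy()
out={}
for n,im,r in(("top",T,(240,225,320,290)),("side",S,(295,215,355,262))):
    c=blobs(im,r);m=cv2.moments(c);out[n]=(m['m10']/m['m00'],m['m01']/m['m00']);print(n,out[n],cv2.contourArea(c),cv2.minAreaRect(c),cv2.boxPoints(cv2.minAreaRect(c)).tolist())
print("tri",tri(out["side"],out["top"]))
for n,im,r in(("top",T,(250,135,300,200)),("side",S,(170,280,240,325))):
    c=blobs(im,r);print("decoy",n,cv2.minAreaRect(c))
for p in[(411,233),(507,246),(500,312),(404,297)]: print("tray",onz("top",p,24))
for p in[(347,210),(222,210),(219,320),(345,321)]: print("base",onz("top",p,78))
a=cv2.resize(T[195:335,205:361],None,fx=3,fy=3,interpolation=2);b=cv2.resize(S[210:350,240:396],None,fx=3,fy=3,interpolation=2)
cv2.imwrite("pics/crop1.png",np.vstack([a,b])[:,:,::-1][:840] if 0 else cv2.resize(np.hstack([a,b]),(800,359))[:,:,::-1])
E
```

```text
top (276.45179063360877, 254.6809917355372) 302.5 ((276.4615173339844, 254.6922607421875), (35.50081253051758, 10.53930377960205), 56.30992889404297) [[262.2307434082031, 242.84609985351562], [270.9999694824219, 236.9999542236328], [290.6922912597656, 266.5384216308594], [281.9230651855469, 272.38458251953125]]
side (324.5419847328244, 236.14631043256995) 655.0 ((324.96240234375, 236.1567840576172), (19.39999771118164, 39.19999694824219), 73.73979187011719) [[303.4303894042969, 232.33279418945312], [341.0624084472656, 221.35678100585938], [346.4944152832031, 239.98077392578125], [308.8623962402344, 250.956787109375]]
tri (array([541.1133751 , 194.60935312, 242.41569964]), [np.float64(0.5986809160178251), np.float64(0.5986809160176536)])
decoy top ((269.8584899902344, 166.7452850341797), (12.774531364440918, 39.97191619873047), 15.945395469665527)
decoy side ((204.8965301513672, 302.7586364746094), (48.65217590332031, 20.79787826538086), 21.801406860351562)
tray [621.61765337 -90.25050524  24.        ]
tray [ 596.81580162 -313.88166141   24.        ]
tray [ 446.33401969 -293.00800264   24.        ]
tray [477.11852119 -73.68303189  24.        ]
base [659.27432651  59.93518405  78.        ]
base [653.24190647 326.63368488  78.        ]
base [421.33465624 322.57594384  78.        ]
base [424.25556437  61.41496721  78.        ]
```

View pics/crop1.png

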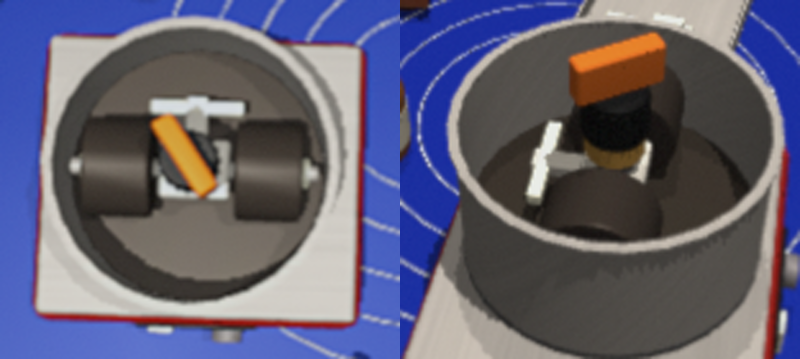

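The crop shows the bar standing on a black skirt over the brass cup, on the post between the rollers, so the choice is right. The bar's bright top face runs from (155,120) to (212,195) in the crop.

Run:
```python
from h import *
from scipy.spatial.transform import Rotation as Ro
T=cv2.imread("pics/top0.png")[:,:,::-1].copy();S=cv2.imread("pics/side0.png")[:,:,::-1].copy()
h=cv2.cvtColor(T,cv2.COLOR_RGB2HSV)
c=blobs(T,(240,225,320,290))
for v in [150]:
    m=np.zeros((480,640),np.uint8);cv2.drawContours(m,[c],-1,255,-1)
    ys,xs=np.nonzero(m);V=h[ys,xs,2];print("V pct",np.percentile(V,[5,25,50,75,95]))
    th=(np.percentile(V,10)+np.percentile(V,90))/2
    b=np.float32([(x,y) for x,y,w in zip(xs,ys,V) if w>th]);r=cv2.minAreaRect(b);print("top face",r,b.mean(0),len(b))
    P=[onz("top",p,256) for p in cv2.boxPoints(r)];
    for i in range(4): d=P[i]-P[i-1];print("edge",np.linalg.norm(d),np.degrees(np.arctan2(d[1],d[0])))
    print("face centre",onz("top",b.mean(0),256))
print("cams",ray("top",(320,240))[0],ray("side",(320,240))[0])
# side top edge midpoint of bar
print("tri top face vs side bar upper edge", tri((322.5,227.0),b.mean(0)))
# wiper in top view
q=np.array([[411,233],[507,246],[500,312],[404,297]]);C=np.mean([onz("top",p,24) for p in q],0);print("tray c",C)
s=bot.sense();R=Ro.from_quat(np.roll(s["orientation"],-1)).as_matrix();print(R.round(4));print(R.T@(np.array([540.3,193.8,395])-s["ee_pos"]))
```

```text
V pct [142. 202. 212. 213. 214.]
top face ((276.3421630859375, 254.6246795654297), (33.54084014892578, 8.19401741027832), 56.8886604309082) [276.4066 254.7326] 273
edge 57.573858180409644 34.55928813326761
edge 13.965792565547591 -55.16306862485602
edge 57.65520063871897 -145.53998552026326
edge 13.865738891451025 124.50316935017966
face centre [540.12099486 193.63773999 256.        ]
cams [ 456.54517427  134.06340901 1011.4865002 ] [470.99918237 717.56077285 710.83919454]
tri top face vs side bar upper edge (array([542.03447112, 193.47958825, 259.46695585]), [np.float64(2.2850630980485853), np.float64(2.2850630980483913)])
tray c [ 535.47149897 -192.70580029   24.        ]
[[ 9.384e-01  3.455e-01 -4.000e-04]
 [ 3.455e-01 -9.384e-01  2.000e-03]
 [ 3.000e-04 -2.000e-03 -1.000e+00]]
[ 573.92655994 -569.86828736  -92.07583247]
```

Emit:
carry_out(
  motion=[
    {"slide":[0.0287,-0.0285,-0.0077],"dr":[0,0,0]},
    {"slide":[0.0287,-0.0285,-0.0077],"dr":[0,0,0]},
    {"slide":[0.0287,-0.0285,-0.0077],"dr":[0,0,0]},
    {"slide":[0.0287,-0.0285,-0.0077],"dr":[0,0,0]},
    {"slide":[0.0287,-0.0285,-0.0077],"dr":[0,0,0]},
    {"slide":[0.0287,-0.0285,-0.0077],"dr":[0,0,0]},
    {"slide":[0.0287,-0.0285,-0.0077],"dr":[0,0,0]},
    {"slide":[0.0287,-0.0285,-0.0077],"dr":[0,0,0]},
    {"slide":[0.0287,-0.0285,-0.0077],"dr":[0,0,0]},
    {"slide":[0.0287,-0.0285,-0.0077],"dr":[0,0,0]},
    {"slide":[0.0287,-0.0285,-0.0077],"dr":[0,0,0]},
    {"slide":[0.0287,-0.0285,-0.0077],"dr":[0,0,0]},
  ],
  claw=0.06,
  grip_force=5,
)

```text
time_s: 1.3
ee_pos: [403.8, -97.9, 395.1]
orientation: [-0.0, 0.985, 0.175, -0.0]
wrist_force: [0.2, -2.1, -0.4]
grip_width: 60.0
gripper_force: 0.0
```

Emit:
carry_out(
  motion=[
    {"slide":[0.0287,-0.0285,0],"dr":[0,0,0]},
    {"slide":[0.0287,-0.0285,0],"dr":[0,0,0]},
    {"slide":[0.0287,-0.0285,0],"dr":[0,0,0]},
    {"slide":[0.0287,-0.0285,0],"dr":[0,0,0]},
    {"slide":[0.0287,-0.0285,0],"dr":[0,0,0]},
    {"slide":[0.0287,-0.0285,0],"dr":[0,0,0]},
    {"slide":[0.0287,-0.0285,0],"dr":[0,0,0]},
    {"slide":[0.0287,-0.0285,0],"dr":[0,0,0]},
  ],
)

```text
time_s: 2.1
ee_pos: [540.6, 195.3, 394.4]
orientation: [0.0, 0.984, 0.176, -0.001]
wrist_force: [1.1, 0.3, 0.5]
grip_width: 59.9
gripper_force: 0.0
```

Emit:
carry_out(
  motion=[
    {"slide":[0,0,0],"dr":[0,0,-8.1]},
    {"slide":[0,0,0],"dr":[0,0,-8.1]},
    {"slide":[0,0,0],"dr":[0,0,-8.1]},
    {"slide":[0,0,0],"dr":[0,0,-8.1]},
    {"slide":[0,0,0],"dr":[0,0,-8.1]},
    {"slide":[0,0,0],"dr":[0,0,-8.1]},
    {"slide":[0,0,0],"dr":[0,0,-8.1]},
    {"slide":[0,0,0],"dr":[0,0,-8.1]},
    {"slide":[0,0,0],"dr":[0,0,-8.1]},
    {"slide":[0,0,0],"dr":[0,0,-8.1]},
    {"slide":[0,0,0],"dr":[0,0,-8.1]},
    {"slide":[0,0,0],"dr":[0,0,-8.1]},
  ],
)

```text
time_s: 3.3
ee_pos: [540.1, 193.6, 394.3]
orientation: [-0.001, 0.517, 0.856, -0.0]
wrist_force: [-1.2, 0.3, -0.0]
grip_width: 60.0
gripper_force: 0.0
```

Emit:
carry_out(
  motion=[
    {"slide":[0,0,0],"dr":[0,0,-8.1]},
    {"slide":[0,0,0],"dr":[0,0,-8.1]},
    {"slide":[0,0,0],"dr":[0,0,-8.1]},
    {"slide":[0,0,0],"dr":[0,0,-8.1]},
    {"slide":[0,0,0],"dr":[0,0,-8.1]},
    {"slide":[0,0,0],"dr":[0,0,-8.1]},
    {"slide":[0,0,0],"dr":[0,0,-8.1]},
    {"slide":[0,0,0],"dr":[0,0,-8.1]},
    {"slide":[0,0,0],"dr":[0,0,-8.1]},
    {"slide":[0,0,0],"dr":[0,0,-8.1]},
    {"slide":[0,0,0],"dr":[0,0,-8.1]},
    {"slide":[0,0,0],"dr":[0,0,-8.1]},
  ],
)

```text
time_s: 4.5
ee_pos: [540.1, 193.6, 394.3]
orientation: [-0.001, -0.3, 0.954, 0.0]
wrist_force: [0.3, 1.0, 0.3]
grip_width: 60.1
gripper_force: 0.0
```

```bash
cat > d.py <<'E'
from h import *
from scipy.spatial.transform import Rotation as Ro
import sys
s=bot.sense();R=Ro.from_quat(np.roll(s["orientation"],-1)).as_matrix()
print("t",s["time_s"],"q",s["qpos"].round(3),"pos",s["ee_pos"].round(2),"yawx",np.degrees(np.arctan2(R[1,0],R[0,0])).round(2),"zax",R[:,2].round(4))
print("F world",s["wrist_force"].round(2),"F tool",(R.T@s["wrist_force"]).round(2),"Tq",s["wrist_torque"].round(3),"w",round(s["grip_width"],2),"pad",round(s["gripper_force"],1))
if len(sys.argv)>3: print("tool delta",(R.T@(np.float64(sys.argv[1:4])-s["ee_pos"])).round(2))
E
python3 d.py 540.3 193.8 395
```

```text
t 4.5 q [ 0.193  0.15   1.42   0.     1.573 -1.987] pos [540.11 193.58 394.3 ] yawx -145.05 zax [-1.4e-03 -2.0e-04 -1.0e+00]
F world [0.3  1.03 0.3 ] F tool [-0.83  0.67 -0.3 ] Tq [ 0.116 -0.121 -0.011] w 60.13 pad 0.0
tool delta [-0.28  0.07 -0.7 ]
```

Emit:
carry_out(
  motion=[
    {"slide":[0,0,0.011],"dr":[0,0,0]},
    {"slide":[0,0,0.011],"dr":[0,0,0]},
    {"slide":[0,0,0.011],"dr":[0,0,0]},
    {"slide":[0,0,0.011],"dr":[0,0,0]},
    {"slide":[0,0,0.011],"dr":[0,0,0]},
    {"slide":[0,0,0.01],"dr":[0,0,0]},
    {"slide":[0,0,0],"dr":[0,0,0]},
    {"slide":[0,0,0],"dr":[0,0,0]},
  ],
)

```text
time_s: 5.3
ee_pos: [540.4, 193.6, 329.8]
orientation: [-0.0, -0.297, 0.955, 0.0]
wrist_force: [0.5, 0.9, -0.5]
grip_width: 60.5
gripper_force: 0.0
```

```bash
python3 d.py
python3 - <<'E'
from h import *
a=optics.read_camera("side");b=optics.read_camera("top")
a=cv2.resize(a[160:290,260:390],(400,400),interpolation=2);b=cv2.resize(b[190:320,210:340],(400,400),interpolation=2)
cv2.imwrite("pics/c2.png",np.hstack([a,b])[:,:,::-1])
E
```

```text
t 5.3 q [ 0.193  0.185  1.511  0.     1.446 -1.981] pos [540.38 193.62 329.85] yawx -145.39 zax [-3.e-04 -1.e-04 -1.e+00]
F world [ 0.54  0.86 -0.53] F tool [-0.93  0.4   0.53] Tq [ 0.068 -0.13  -0.033] w 60.49 pad 0.0
```

View pics/c2.png

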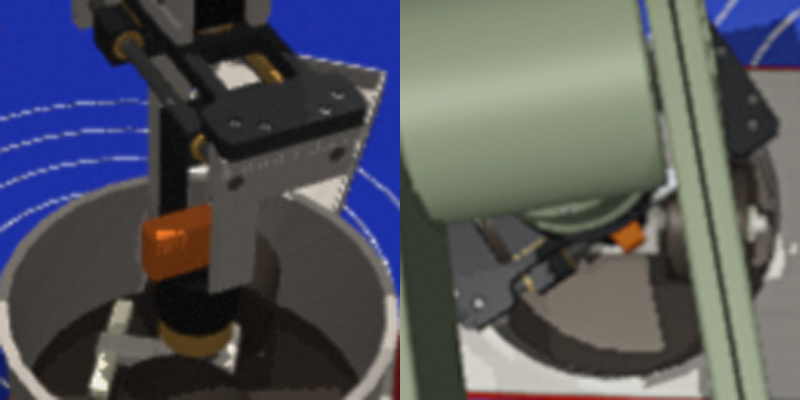

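The crop shows the fingers astride the bar: the near finger is at (232,230), with its tip about level with the bar's bottom, and nothing touches. I lower by 3 mm, then close softly.

Emit:
carry_out(
  motion=[
    {"slide":[0,0,0.0015],"dr":[0,0,0]},
    {"slide":[0,0,0.0015],"dr":[0,0,0]},
    {"slide":[0,0,0],"dr":[0,0,0]},
  ],
  claw=0.022,
)

```text
time_s: 5.7
ee_pos: [540.3, 193.6, 327.0]
orientation: [-0.0, -0.297, 0.955, -0.0]
wrist_force: [0.2, -1.0, -0.0]
grip_width: 39.3
gripper_force: 0.0
```

```bash
python3 d.py
```

```text
t 5.7 q [ 0.193  0.186  1.515 -0.     1.441 -1.982] pos [540.32 193.61 327.01] yawx -145.39 zax [-0. -0. -1.]
F world [ 0.24 -1.   -0.04] F tool [ 0.37 -0.96  0.04] Tq [ 0.1   -0.128  0.039] w 39.29 pad 0.0
```

Emit:
carry_out(
  motion=[
    {"slide":[0,0,0],"dr":[0,0,0]},
    {"slide":[0,0,0],"dr":[0,0,0]},
    {"slide":[0,0,0],"dr":[0,0,0]},
    {"slide":[0,0,0],"dr":[0,0,0]},
  ],
  claw=0.01,
  grip_force=4,
)

```text
time_s: 6.1
ee_pos: [539.9, 194.3, 327.1]
orientation: [-0.0, -0.298, 0.955, 0.001]
wrist_force: [-1.3, 2.7, 0.8]
grip_width: 16.1
gripper_force: 4.0
```

```bash
python3 d.py
```

```text
t 6.1 q [ 0.194  0.186  1.515  0.002  1.442 -1.981] pos [539.93 194.3  327.14] yawx -145.37 zax [-0.001   0.0016 -1.    ]
F world [-1.34  2.7   0.8 ] F tool [-0.43  2.99 -0.79] Tq [ 0.581  0.283 -0.022] w 16.13 pad 4.0
```

Emit:
carry_out(
  motion=[
    {"slide":[0,0.0008,0],"dr":[0,0,0]},
    {"slide":[0,0,0],"dr":[0,0,0]},
    {"slide":[0,0,0],"dr":[0,0,0]},
  ],
  grip_force=10,
)

```text
time_s: 6.4
ee_pos: [539.8, 194.5, 327.1]
orientation: [-0.0, -0.298, 0.955, 0.0]
wrist_force: [-1.8, 2.6, 1.8]
grip_width: 15.6
gripper_force: 10.0
```

```bash
python3 d.py; python3 d.py
```

```text
t 6.4 q [ 0.195  0.186  1.515  0.     1.441 -1.98 ] pos [539.81 194.48 327.12] yawx -145.38 zax [-2.e-04  4.e-04 -1.e+00]
F world [-1.78  2.63  1.8 ] F tool [-0.03  3.17 -1.8 ] Tq [ 0.45   0.181 -0.067] w 15.61 pad 10.0
t 6.4 q [ 0.195  0.186  1.515  0.     1.441 -1.98 ] pos [539.81 194.48 327.12] yawx -145.38 zax [-2.e-04  4.e-04 -1.e+00]
F world [-1.78  2.63  1.8 ] F tool [-0.03  3.17 -1.8 ] Tq [ 0.45   0.181 -0.067] w 15.61 pad 10.0
```

Emit:
carry_out(
  motion=[
    {"slide":[0,0.0004,0],"dr":[0,0,0]},
    {"slide":[0,0,0],"dr":[0,0,0]},
    {"slide":[0,0,0],"dr":[0,0,0]},
  ],
  grip_force=25,
)

```text
time_s: 6.7
ee_pos: [539.7, 194.6, 327.1]
orientation: [0.0, -0.297, 0.955, -0.0]
wrist_force: [-1.1, 0.9, 1.1]
grip_width: 16.2
gripper_force: 25.0
```

```bash
python3 d.py
```

```text
t 6.7 q [ 0.195  0.186  1.515 -0.     1.441 -1.98 ] pos [539.75 194.57 327.13] yawx -145.39 zax [ 2.e-04 -1.e-04 -1.e+00]
F world [-1.12  0.92  1.09] F tool [ 0.4   1.39 -1.09] Tq [ 0.38   0.141 -0.008] w 16.16 pad 25.0
```

Emit:
carry_out(
  motion=[
    {"slide":[0,0,-0.0001],"dr":[0,0,1.5]},
    {"slide":[0,0,-0.0001],"dr":[0,0,1.5]},
    {"slide":[0,0,-0.0001],"dr":[0,0,1.5]},
    {"slide":[0,0,-0.0001],"dr":[0,0,1.5]},
  ],
)

```text
time_s: 7.1
ee_pos: [539.8, 194.3, 327.5]
orientation: [0.0, -0.246, 0.969, -0.0]
wrist_force: [-0.2, 0.4, 0.6]
grip_width: 15.6
gripper_force: 25.0
```

```bash
python3 d.py
```

```text
t 7.1 q [ 1.950e-01  1.860e-01  1.515e+00 -1.000e-03  1.441e+00 -1.873e+00] pos [539.84 194.34 327.48] yawx -151.51 zax [ 4.e-04 -7.e-04 -1.e+00]
F world [-0.25  0.37  0.61] F tool [ 0.04  0.44 -0.61] Tq [ 0.095 -0.093  0.148] w 15.64 pad 25.0
```

It gives at about 0.15 N m with hardly any vertical force. I carry on.

Emit:
carry_out(
  motion=[
    {"slide":[0,0,-0.00012],"dr":[0,0,2]},
    {"slide":[0,0,-0.00012],"dr":[0,0,2]},
    {"slide":[0,0,-0.00012],"dr":[0,0,2]},
    {"slide":[0,0,-0.00012],"dr":[0,0,2]},
    {"slide":[0,0,-0.00012],"dr":[0,0,2]},
    {"slide":[0,0,-0.00012],"dr":[0,0,2]},
  ],
)

```text
time_s: 7.7
ee_pos: [539.8, 193.9, 328.2]
orientation: [-0.0, -0.143, 0.99, -0.001]
wrist_force: [-2.0, -1.9, 1.6]
grip_width: 15.6
gripper_force: 25.0
```

```bash
python3 d.py
```

```text
t 7.7 q [ 0.195  0.185  1.514 -0.002  1.443 -1.663] pos [539.75 193.87 328.23] yawx -163.55 zax [-0.     -0.0018 -1.    ]
F world [-1.96 -1.87  1.56] F tool [ 2.41 -1.24 -1.55] Tq [-0.168  0.046  0.152] w 15.6 pad 25.0
```

Emit:
carry_out(
  motion=[
    {"slide":[0.0003,-0.0003,-0.00013],"dr":[0,0,2]},
    {"slide":[0,0,-0.00013],"dr":[0,0,2]},
    {"slide":[0,0,-0.00013],"dr":[0,0,2]},
    {"slide":[0,0,-0.00013],"dr":[0,0,2]},
    {"slide":[0,0,-0.00013],"dr":[0,0,2]},
    {"slide":[0,0,-0.00013],"dr":[0,0,2]},
    {"slide":[0,0,-0.00013],"dr":[0,0,2]},
    {"slide":[0,0,-0.00013],"dr":[0,0,2]},
  ],
)

```text
time_s: 8.5
ee_pos: [539.2, 193.7, 329.4]
orientation: [-0.0, -0.004, 1.0, -0.001]
wrist_force: [-1.8, -0.7, 3.0]
grip_width: 15.9
gripper_force: 25.0
```

```bash
python3 d.py
```

```text
t 8.5 q [ 1.940e-01  1.830e-01  1.513e+00 -1.000e-03  1.446e+00 -1.384e+00] pos [539.24 193.69 329.37] yawx -179.54 zax [-8.0e-04 -1.4e-03 -1.0e+00]
F world [-1.79 -0.7   2.97] F tool [ 1.79 -0.69 -2.96] Tq [-0.086  0.269  0.11 ] w 15.89 pad 25.0
```

Emit:
carry_out(
  motion=[
    {"slide":[0.0003,-0.0001,-0.0003],"dr":[0,0,2]},
    {"slide":[0,0,-0.00014],"dr":[0,0,2]},
    {"slide":[0,0,-0.00014],"dr":[0,0,2]},
    {"slide":[0,0,-0.00014],"dr":[0,0,2]},
    {"slide":[0,0,-0.00014],"dr":[0,0,2]},
    {"slide":[0,0,-0.00014],"dr":[0,0,2]},
    {"slide":[0,0,-0.00014],"dr":[0,0,2]},
    {"slide":[0,0,-0.00014],"dr":[0,0,2]},
    {"slide":[0,0,-0.00014],"dr":[0,0,2]},
    {"slide":[0,0,-0.00014],"dr":[0,0,2]},
  ],
)

```text
time_s: 9.5
ee_pos: [538.8, 194.0, 330.7]
orientation: [-0.001, 0.17, 0.986, -0.0]
wrist_force: [-1.5, 0.8, 1.7]
grip_width: 15.8
gripper_force: 25.0
```

```bash
python3 d.py
```

```text
t 9.5 q [ 0.195  0.182  1.512 -0.     1.449 -1.035] pos [538.85 193.98 330.72] yawx 160.46 zax [-1.1e-03 -5.0e-04 -1.0e+00]
F world [-1.46  0.8   1.69] F tool [ 1.65  0.27 -1.69] Tq [0.061 0.277 0.108] w 15.75 pad 25.0
```

Emit:
carry_out(
  motion=[
    {"slide":[0.0003,0,-0.00017],"dr":[0,0,2.5]},
    {"slide":[0,0,-0.00017],"dr":[0,0,2.5]},
    {"slide":[0,0,-0.00017],"dr":[0,0,2.5]},
    {"slide":[0,0,-0.00017],"dr":[0,0,2.5]},
    {"slide":[0,0,-0.00017],"dr":[0,0,2.5]},
    {"slide":[0,0,-0.00017],"dr":[0,0,2.5]},
    {"slide":[0,0,-0.00017],"dr":[0,0,2.5]},
    {"slide":[0,0,-0.00017],"dr":[0,0,2.5]},
    {"slide":[0,0,-0.00017],"dr":[0,0,2.5]},
    {"slide":[0,0,-0.00017],"dr":[0,0,2.5]},
  ],
)

```text
time_s: 10.5
ee_pos: [538.6, 194.3, 332.3]
orientation: [-0.001, 0.379, 0.925, -0.0]
wrist_force: [-1.4, 1.5, 0.9]
grip_width: 16.0
gripper_force: 25.0
```

```bash
python3 d.py
```

```text
t 10.5 q [ 0.195  0.18   1.511  0.     1.451 -0.598] pos [538.58 194.35 332.32] yawx 135.45 zax [-1.e-03  2.e-04 -1.e+00]
F world [-1.35  1.51  0.85] F tool [ 2.02  0.13 -0.85] Tq [0.254 0.165 0.134] w 16.01 pad 25.0
```

Emit:
carry_out(
  motion=[
    {"slide":[0.0003,0,-0.00017],"dr":[0,0,2.5]},
    {"slide":[0,0,-0.00017],"dr":[0,0,2.5]},
    {"slide":[0,0,-0.00017],"dr":[0,0,2.5]},
    {"slide":[0,0,-0.00017],"dr":[0,0,2.5]},
    {"slide":[0,0,-0.00017],"dr":[0,0,2.5]},
    {"slide":[0,0,-0.00017],"dr":[0,0,2.5]},
    {"slide":[0,0,-0.00017],"dr":[0,0,2.5]},
    {"slide":[0,0,-0.00017],"dr":[0,0,2.5]},
    {"slide":[0,0,-0.00017],"dr":[0,0,2.5]},
    {"slide":[0,0,-0.00017],"dr":[0,0,2.5]},
    {"slide":[0,0,-0.00017],"dr":[0,0,2.5]},
    {"slide":[0,0,-0.00017],"dr":[0,0,2.5]},
  ],
)

```text
time_s: 11.7
ee_pos: [538.5, 194.8, 334.1]
orientation: [-0.001, 0.606, 0.796, 0.0]
wrist_force: [-0.5, 1.1, -1.0]
grip_width: 16.0
gripper_force: 25.0
```

```bash
python3 d.py
```

```text
t 11.7 q [ 1.960e-01  1.790e-01  1.509e+00  1.000e-03  1.454e+00 -7.400e-02] pos [538.51 194.76 334.06] yawx 105.45 zax [-7.e-04  8.e-04 -1.e+00]
F world [-0.5   1.11 -1.04] F tool [ 1.2  -0.19  1.04] Tq [ 0.373 -0.024  0.085] w 16.05 pad 25.0
```

Emit:
carry_out(
  motion=[
    {"slide":[0.0002,0,-0.00014],"dr":[0,0,2.5]},
    {"slide":[0,0,-0.00014],"dr":[0,0,2.5]},
    {"slide":[0,0,-0.00015],"dr":[0,0,2.5]},
    {"slide":[0,0,-0.00015],"dr":[0,0,2.5]},
    {"slide":[0,0,-0.00015],"dr":[0,0,2.5]},
    {"slide":[0,0,-0.00015],"dr":[0,0,2.5]},
    {"slide":[0,0,-0.00015],"dr":[0,0,2.5]},
    {"slide":[0,0,-0.00015],"dr":[0,0,2.5]},
    {"slide":[0,0,-0.00015],"dr":[0,0,2.5]},
    {"slide":[0,0,-0.00015],"dr":[0,0,2.5]},
    {"slide":[0,0,-0.00015],"dr":[0,0,2.5]},
    {"slide":[0,0,-0.00015],"dr":[0,0,2.5]},
  ],
)

```text
time_s: 12.9
ee_pos: [538.6, 194.8, 335.7]
orientation: [-0.0, 0.791, 0.612, -0.0]
wrist_force: [-1.3, 1.4, -0.9]
grip_width: 15.9
gripper_force: 25.0
```

```bash
python3 d.py
```

```text
t 12.9 q [0.196 0.178 1.506 0.    1.458 0.45 ] pos [538.59 194.77 335.72] yawx 75.43 zax [-5.e-04  3.e-04 -1.e+00]
F world [-1.27  1.45 -0.94] F tool [ 1.08 -1.59  0.94] Tq [ 0.271 -0.049  0.076] w 15.86 pad 25.0
```

139° done, with 8.6 mm of climb.

Emit:
carry_out(
  motion=[
    {"slide":[0.0001,-0.0001,-0.00014],"dr":[0,0,2.5]},
    {"slide":[0,0,-0.00015],"dr":[0,0,2.5]},
    {"slide":[0,0,-0.00015],"dr":[0,0,2.5]},
    {"slide":[0,0,-0.00015],"dr":[0,0,2.5]},
    {"slide":[0,0,-0.00015],"dr":[0,0,2.5]},
    {"slide":[0,0,-0.00015],"dr":[0,0,2.5]},
    {"slide":[0,0,-0.00015],"dr":[0,0,2.5]},
    {"slide":[0,0,-0.00015],"dr":[0,0,2.5]},
    {"slide":[0,0,-0.00015],"dr":[0,0,2.5]},
    {"slide":[0,0,-0.00015],"dr":[0,0,2.5]},
  ],
)

```text
time_s: 13.9
ee_pos: [538.6, 194.6, 337.3]
orientation: [0.0, 0.905, 0.426, -0.0]
wrist_force: [-0.2, -0.1, -0.5]
grip_width: 15.8
gripper_force: 25.0
```

```bash
python3 d.py
```

```text
t 13.9 q [ 0.196  0.177  1.504 -0.     1.46   0.887] pos [538.62 194.64 337.28] yawx 50.42 zax [-2.e-04 -2.e-04 -1.e+00]
F world [-0.16 -0.12 -0.52] F tool [-0.19 -0.04  0.52] Tq [ 0.18  -0.018  0.084] w 15.85 pad 25.0
```

Emit:
carry_out(
  motion=[
    {"slide":[0,0,-0.00015],"dr":[0,0,2.5]},
    {"slide":[0,0,-0.00015],"dr":[0,0,2.5]},
    {"slide":[0,0,-0.00015],"dr":[0,0,2.5]},
    {"slide":[0,0,-0.00015],"dr":[0,0,2.5]},
    {"slide":[0,0,-0.00015],"dr":[0,0,2.5]},
    {"slide":[0,0,-0.00015],"dr":[0,0,2.5]},
  ],
)

```text
time_s: 14.5
ee_pos: [538.6, 194.6, 338.1]
orientation: [0.0, 0.953, 0.304, -0.0]
wrist_force: [0.3, 1.1, -0.9]
grip_width: 15.8
gripper_force: 25.0
```

```bash
python3 d.py
```

```text
t 14.5 q [ 0.196  0.176  1.503 -0.     1.462  1.148] pos [538.63 194.61 338.06] yawx 35.42 zax [-2.e-04 -3.e-04 -1.e+00]
F world [ 0.34  1.05 -0.93] F tool [ 0.89 -0.66  0.93] Tq [ 0.21  -0.095  0.013] w 15.79 pad 25.0
```

Emit:
carry_out(
  motion=[
    {"slide":[0,0,-0.0001],"dr":[0,0,2.5]},
    {"slide":[0,0,-0.0001],"dr":[0,0,2.5]},
    {"slide":[0,0,-0.0001],"dr":[0,0,2.5]},
    {"slide":[0,0,-0.0001],"dr":[0,0,2.5]},
    {"slide":[0,0,-0.0001],"dr":[0,0,2.5]},
    {"slide":[0,0,-0.0001],"dr":[0,0,2.5]},
    {"slide":[0,0,-0.0001],"dr":[0,0,2.5]},
    {"slide":[0,0,-0.0001],"dr":[0,0,2.5]},
  ],
)

```text
time_s: 15.3
ee_pos: [538.7, 194.7, 338.5]
orientation: [-0.0, 0.991, 0.134, -0.0]
wrist_force: [1.0, 1.3, -2.3]
grip_width: 15.9
gripper_force: 25.0
```

```bash
python3 d.py
```

```text
t 15.3 q [0.196 0.176 1.503 0.    1.463 1.497] pos [538.69 194.69 338.53] yawx 15.42 zax [-2.e-04 -0.e+00 -1.e+00]
F world [ 0.95  1.29 -2.32] F tool [ 1.26 -0.99  2.32] Tq [ 0.257 -0.231  0.006] w 15.88 pad 25.0
```

Emit:
carry_out(
  motion=[
    {"slide":[0,0,-0.0001],"dr":[0,0,2.5]},
    {"slide":[0,0,-0.0001],"dr":[0,0,2.5]},
    {"slide":[0,0,-0.0001],"dr":[0,0,2.5]},
    {"slide":[0,0,-0.0001],"dr":[0,0,2.5]},
    {"slide":[0,0,-0.0001],"dr":[0,0,2.5]},
    {"slide":[0,0,-0.0001],"dr":[0,0,2.5]},
  ],
)

```text
time_s: 15.9
ee_pos: [538.7, 194.9, 339.4]
orientation: [-0.0, 1.0, 0.004, 0.0]
wrist_force: [0.8, 0.8, -1.3]
grip_width: 15.8
gripper_force: 25.0
```

```bash
python3 d.py
```

```text
t 15.9 q [1.960e-01 1.760e-01 1.502e+00 1.000e-03 1.464e+00 1.759e+00] pos [538.73 194.92 339.35] yawx 0.43 zax [ 0.e+00  5.e-04 -1.e+00]
F world [ 0.79  0.77 -1.31] F tool [ 0.8  -0.76  1.31] Tq [ 0.429 -0.162  0.04 ] w 15.83 pad 25.0
```

The torque is gone, so the nut is off the thread. I lift gently and check.

Emit:
carry_out(
  motion=[
    {"slide":[0,0,-0.0002],"dr":[0,0,0]},
    {"slide":[0,0,-0.0002],"dr":[0,0,0]},
    {"slide":[0,0,-0.0002],"dr":[0,0,0]},
    {"slide":[0,0,-0.0002],"dr":[0,0,0]},
    {"slide":[0,0,-0.0002],"dr":[0,0,0]},
    {"slide":[0,0,-0.0002],"dr":[0,0,0]},
    {"slide":[0,0,-0.0002],"dr":[0,0,0]},
    {"slide":[0,0,-0.0002],"dr":[0,0,0]},
  ],
)

```text
time_s: 16.7
ee_pos: [538.6, 194.7, 341.7]
orientation: [0.0, 1.0, 0.005, 0.0]
wrist_force: [1.9, -0.4, -2.9]
grip_width: 16.0
gripper_force: 25.0
```

```bash
python3 d.py
```

```text
t 16.7 q [ 0.196  0.174  1.499 -0.     1.469  1.756] pos [538.58 194.65 341.73] yawx 0.61 zax [ 1.e-04 -3.e-04 -1.e+00]
F world [ 1.88 -0.42 -2.88] F tool [1.88 0.44 2.88] Tq [-0.076 -0.401 -0.03 ] w 15.96 pad 25.0
```

Emit:
carry_out(
  motion=[
    {"slide":[0,0,-0.001],"dr":[0,0,0]},
    {"slide":[0,0,-0.002],"dr":[0,0,0]},
    {"slide":[0,0,-0.003],"dr":[0,0,0]},
    {"slide":[0,0,-0.004],"dr":[0,0,0]},
    {"slide":[0,0,-0.005],"dr":[0,0,0]},
    {"slide":[0,0,-0.006],"dr":[0,0,0]},
    {"slide":[0,0,-0.006],"dr":[0,0,0]},
    {"slide":[0,0,-0.006],"dr":[0,0,0]},
    {"slide":[0,0,-0.006],"dr":[0,0,0]},
    {"slide":[0,0,-0.006],"dr":[0,0,0]},
    {"slide":[0,0,-0.006],"dr":[0,0,0]},
    {"slide":[0,0,-0.004],"dr":[0,0,0]},
  ],
)

```text
time_s: 17.9
ee_pos: [538.7, 194.8, 397.5]
orientation: [-0.0, 1.0, 0.005, 0.0]
wrist_force: [-0.2, 0.8, -2.1]
grip_width: 15.6
gripper_force: 25.0
```

```bash
python3 d.py
python3 - <<'E'
from h import *
a=optics.read_camera("side");b=optics.read_camera("top")
cv2.imwrite("pics/side3.png",a[:,:,::-1])
h=cv2.cvtColor(b,cv2.COLOR_RGB2HSV);roi=h[225:320,395:515]
m=cv2.inRange(roi,(0,0,100),(179,70,255))
c=max(cv2.findContours(m,cv2.RETR_EXTERNAL,cv2.CHAIN_APPROX_NONE)[0],key=cv2.contourArea)
r=cv2.minAreaRect(c+np.array([395,225]));P=[onz("top",p,24) for p in cv2.boxPoints(r)]
print("tray",r,np.round(P,1).tolist(),np.mean(P,0))
w=cv2.inRange(roi,(0,0,215),(179,40,255));c=[k for k in cv2.findContours(w,cv2.RETR_EXTERNAL,cv2.CHAIN_APPROX_NONE)[0] if cv2.contourArea(k)>40]
for k in c: q=cv2.minAreaRect(k+np.array([395,225]));print("white",q,onz("top",q[0],26))
E
```

```text
t 17.9 q [0.196 0.145 1.419 0.    1.577 1.756] pos [538.69 194.78 397.47] yawx 0.61 zax [ 7.e-04  1.e-04 -1.e+00]
F world [-0.22  0.81 -2.12] F tool [-0.21 -0.82  2.12] Tq [-0.014 -0.014  0.046] w 15.58 pad 25.0
tray ((453.8371276855469, 276.1148986816406), (99.32369995117188, 88.38703155517578), 7.815293312072754) [[441.3, -61.6, 24.0], [638.7, -89.6, 24.0], [613.0, -319.4, 24.0], [413.6, -285.4, 24.0]] [ 526.63106804 -188.98284563   24.        ]
white ((425.3292236328125, 255.03659057617188), (7.730207920074463, 18.773359298706055), 6.34019136428833) [ 571.82735621 -122.09699545   26.        ]
```

View pics/side3.png

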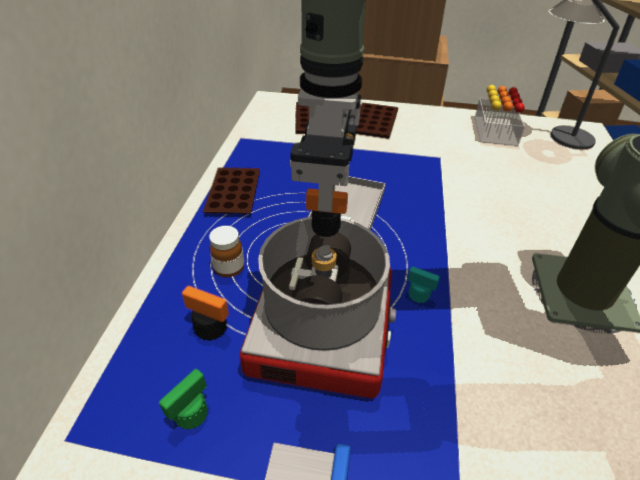

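The picture shows the nut held upright in the gripper at (325,210), the bare post at (324,258), and the jar, wiper and decoys where they were. Next I carry it over the tray's free spot, about (531,-227).

Emit:
carry_out(
  motion=[
    {"slide":[-0.001,0.015,0],"dr":[0,0,0]},
    {"slide":[-0.001,0.03,0],"dr":[0,0,0]},
    {"slide":[-0.001,0.042,0],"dr":[0,0,0]},
    {"slide":[-0.001,0.042,0],"dr":[0,0,0]},
    {"slide":[-0.001,0.042,0],"dr":[0,0,0]},
    {"slide":[-0.001,0.042,0],"dr":[0,0,0]},
    {"slide":[-0.001,0.042,0],"dr":[0,0,0]},
    {"slide":[-0.001,0.042,0],"dr":[0,0,0]},
    {"slide":[-0.001,0.042,0],"dr":[0,0,0]},
    {"slide":[-0.001,0.035,0],"dr":[0,0,0]},
    {"slide":[-0.001,0.03,0],"dr":[0,0,0]},
    {"slide":[-0.001,0.018,0],"dr":[0,0,0]},
  ],
)

```text
time_s: 19.2
ee_pos: [529.9, -230.3, 396.0]
orientation: [0.0, 1.0, 0.004, -0.001]
wrist_force: [0.2, 0.4, -3.7]
grip_width: 15.6
gripper_force: 25.0
```

Emit:
carry_out(
  motion=[
    {"slide":[0,0,0.01],"dr":[0,0,0]},
    {"slide":[0,0,0.022],"dr":[0,0,0]},
    {"slide":[0,0,0.022],"dr":[0,0,0]},
    {"slide":[0,0,0.022],"dr":[0,0,0]},
    {"slide":[0,0,0.022],"dr":[0,0,0]},
    {"slide":[0,0,0.022],"dr":[0,0,0]},
    {"slide":[0,0,0.022],"dr":[0,0,0]},
    {"slide":[0,0,0.022],"dr":[0,0,0]},
    {"slide":[0,0,0.02],"dr":[0,0,0]},
    {"slide":[0,0,0.015],"dr":[0,0,0]},
    {"slide":[0,0,0.01],"dr":[0,0,0]},
    {"slide":[0,0,0.005],"dr":[0,0,0]},
  ],
)

```text
time_s: 20.4
ee_pos: [530.7, -226.5, 181.6]
orientation: [-0.001, 1.0, 0.006, -0.001]
wrist_force: [-0.5, 0.2, -2.4]
grip_width: 16.1
gripper_force: 25.0
```

```bash
python3 d.py 531.2 -227.3 147
python3 - <<'E'
from h import *
cv2.imwrite("pics/s4.png",cv2.resize(optics.read_camera("side")[100:260,260:460],(600,480),interpolation=2)[:,:,::-1])
E
```

```text
t 20.4 q [-0.553  0.337  1.644  0.     1.161  1.006] pos [ 530.74 -226.5   181.57] yawx 0.65 zax [-0.0013  0.0011 -1.    ]
F world [-0.46  0.22 -2.36] F tool [-0.46 -0.22  2.36] Tq [-0.013  0.01  -0.002] w 16.12 pad 25.0
tool delta [ 0.49  0.84 34.57]
```

View pics/s4.png

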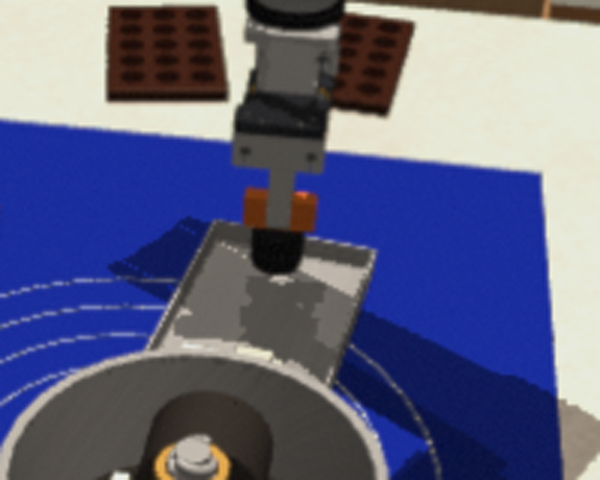

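The crop shows the nut upright over the far half of the tray, rim at (277,268), with the wiper clear at (255,352). I lower to about 6 mm above the floor, then creep down.

Emit:
carry_out(
  motion=[
    {"slide":[0,0,0.007],"dr":[0,0,0]},
    {"slide":[0,0,0.008],"dr":[0,0,0]},
    {"slide":[0,0,0.007],"dr":[0,0,0]},
    {"slide":[0,0,0.005],"dr":[0,0,0]},
    {"slide":[0,0,0.003],"dr":[0,0,0]},
    {"slide":[0,0,0.002],"dr":[0,0,0]},
    {"slide":[0,0,0.001],"dr":[0,0,0]},
    {"slide":[0,0,0],"dr":[0,0,0]},
  ],
)

```text
time_s: 21.25
ee_pos: [531.2, -227.4, 149.7]
orientation: [0.0, 1.0, 0.005, 0.0]
wrist_force: [-0.1, 0.4, -3.1]
grip_width: 15.8
gripper_force: 25.0
```

Emit:
carry_out(
  motion=[
    {"slide":[0,0,0.0005],"dr":[0,0,0]},
    {"slide":[0,0,0.0005],"dr":[0,0,0]},
    {"slide":[0,0,0.0005],"dr":[0,0,0]},
    {"slide":[0,0,0.0005],"dr":[0,0,0]},
    {"slide":[0,0,0.0005],"dr":[0,0,0]},
    {"slide":[0,0,0],"dr":[0,0,0]},
  ],
)

```text
time_s: 21.85
ee_pos: [531.0, -227.3, 147.1]
orientation: [-0.0, 1.0, 0.005, -0.0]
wrist_force: [-0.7, 0.4, -2.7]
grip_width: 15.4
gripper_force: 25.0
```

```bash
python3 d.py
```

```text
t 21.85 q [-0.554  0.384  1.663  0.     1.094  1.006] pos [ 531.04 -227.3   147.08] yawx 0.61 zax [-1.e-04  1.e-04 -1.e+00]
F world [-0.74  0.37 -2.67] F tool [-0.73 -0.38  2.67] Tq [ 0.071 -0.019 -0.077] w 15.35 pad 25.0
```

Emit:
carry_out(
  motion=[
    {"slide":[0,0,0.0005],"dr":[0,0,0]},
    {"slide":[0,0,0.0005],"dr":[0,0,0]},
    {"slide":[0,0,0.0005],"dr":[0,0,0]},
    {"slide":[0,0,0.0005],"dr":[0,0,0]},
    {"slide":[0,0,0.0005],"dr":[0,0,0]},
    {"slide":[0,0,0.0005],"dr":[0,0,0]},
    {"slide":[0,0,0],"dr":[0,0,0]},
  ],
)

```text
time_s: 22.55
ee_pos: [531.0, -227.3, 144.0]
orientation: [-0.0, 1.0, 0.005, -0.0]
wrist_force: [0.5, -0.7, -2.0]
grip_width: 16.0
gripper_force: 25.0
```

Emit:
carry_out(
  motion=[
    {"slide":[0,0,0.0005],"dr":[0,0,0]},
    {"slide":[0,0,0.0005],"dr":[0,0,0]},
    {"slide":[0,0,0.0005],"dr":[0,0,0]},
    {"slide":[0,0,0],"dr":[0,0,0]},
  ],
)

```text
time_s: 22.95
ee_pos: [531.0, -227.3, 142.6]
orientation: [-0.0, 1.0, 0.005, -0.0]
wrist_force: [-0.6, -0.4, -2.0]
grip_width: 16.0
gripper_force: 25.0
```

```bash
python3 d.py
```

```text
t 22.95 q [-0.554  0.39   1.666  0.     1.086  1.006] pos [ 531.01 -227.31  142.57] yawx 0.61 zax [-2.e-04  2.e-04 -1.e+00]
F world [-0.62 -0.42 -2.04] F tool [-0.62  0.42  2.04] Tq [-0.011  0.046 -0.055] w 15.95 pad 25.0
```

Emit:
carry_out(
  motion=[
    {"slide":[0,0,0.0005],"dr":[0,0,0]},
    {"slide":[0,0,0.0005],"dr":[0,0,0]},
    {"slide":[0,0,0.0005],"dr":[0,0,0]},
    {"slide":[0,0,0],"dr":[0,0,0]},
  ],
)

```text
time_s: 23.35
ee_pos: [531.0, -227.3, 141.1]
orientation: [-0.0, 1.0, 0.005, -0.0]
wrist_force: [0.1, -0.1, -1.8]
grip_width: 16.0
gripper_force: 25.0
```

```bash
python3 d.py
```

```text
t 23.35 q [-0.554  0.393  1.666  0.     1.083  1.006] pos [ 531.02 -227.28  141.07] yawx 0.61 zax [-2.e-04  1.e-04 -1.e+00]
F world [ 0.09 -0.08 -1.81] F tool [0.09 0.08 1.81] Tq [0.051 0.024 0.042] w 15.99 pad 25.0
```

Emit:
carry_out(
  motion=[
    {"slide":[0,0,0.0004],"dr":[0,0,0]},
    {"slide":[0,0,0.0004],"dr":[0,0,0]},
    {"slide":[0,0,0.0004],"dr":[0,0,0]},
    {"slide":[0,0,0],"dr":[0,0,0]},
  ],
)

```text
time_s: 23.75
ee_pos: [531.1, -227.4, 140.5]
orientation: [0.0, 1.0, 0.005, 0.0]
wrist_force: [-0.9, 1.8, 1.1]
grip_width: 16.1
gripper_force: 25.0
```

```bash
python3 d.py
```

```text
t 23.75 q [-0.554  0.394  1.666 -0.     1.082  1.006] pos [ 531.13 -227.37  140.48] yawx 0.62 zax [ 0. -0. -1.]
F world [-0.86  1.8   1.09] F tool [-0.84 -1.81 -1.09] Tq [0.169 0.234 0.031] w 16.1 pad 25.0
```

Contact: z has stopped at 140.5 and the force has turned upward. I let go softly.

Emit:
carry_out(
  motion=[
    {"slide":[0,0,0.0002],"dr":[0,0,0]},
    {"slide":[0,0,0],"dr":[0,0,0]},
    {"slide":[0,0,0],"dr":[0,0,0]},
  ],
  grip_force=4,
)

```text
time_s: 24.05
ee_pos: [531.2, -227.4, 140.5]
orientation: [0.0, 1.0, 0.005, 0.0]
wrist_force: [-1.9, 1.5, 5.6]
grip_width: 16.3
gripper_force: 4.0
```

Emit:
carry_out(
  motion=[
    {"slide":[0,0,0],"dr":[0,0,0]},
    {"slide":[0,0,0],"dr":[0,0,0]},
    {"slide":[0,0,0],"dr":[0,0,0]},
    {"slide":[0,0,0],"dr":[0,0,0]},
  ],
  claw=0.045,
)

```text
time_s: 24.45
ee_pos: [531.1, -227.4, 139.6]
orientation: [0.0, 1.0, 0.005, 0.0]
wrist_force: [0.2, -0.3, 0.5]
grip_width: 43.5
gripper_force: 0.0
```

```bash
python3 d.py
```

```text
t 24.45 q [-0.554  0.395  1.667  0.     1.08   1.006] pos [ 531.12 -227.37  139.57] yawx 0.61 zax [ 1.e-04 -0.e+00 -1.e+00]
F world [ 0.16 -0.26  0.47] F tool [ 0.15  0.26 -0.47] Tq [-0.018 -0.017 -0.028] w 43.54 pad 0.0
```

Emit:
carry_out(
  motion=[
    {"slide":[0,0,-0.005],"dr":[0,0,0]},
    {"slide":[0,0,-0.01],"dr":[0,0,0]},
    {"slide":[0,0,-0.015],"dr":[0,0,0]},
    {"slide":[0,0,-0.02],"dr":[0,0,0]},
    {"slide":[0,0,-0.02],"dr":[0,0,0]},
    {"slide":[0,0,-0.02],"dr":[0,0,0]},
    {"slide":[0,0,-0.02],"dr":[0,0,0]},
    {"slide":[0,0,-0.015],"dr":[0,0,0]},
    {"slide":[0,0,0],"dr":[0,0,0]},
    {"slide":[0,0,0],"dr":[0,0,0]},
  ],
)

```text
time_s: 25.45
ee_pos: [531.1, -227.4, 265.2]
orientation: [0.0, 1.0, 0.005, 0.0]
wrist_force: [0.3, 0.1, -1.0]
grip_width: 44.8
gripper_force: 0.0
```

```bash
python3 d.py
python3 - <<'E'
from h import *
cv2.imwrite("pics/s5.png",cv2.resize(optics.read_camera("side")[100:300,200:460],(780,600),interpolation=2)[:,:,::-1])
E
```

```text
t 25.45 q [-0.554  0.244  1.576 -0.     1.321  1.006] pos [ 531.08 -227.35  265.22] yawx 0.61 zax [ 7.e-04 -4.e-04 -1.e+00]
F world [ 0.25  0.12 -1.03] F tool [ 0.25 -0.12  1.03] Tq [0.042 0.038 0.007] w 44.81 pad 0.0
```

View pics/s5.png

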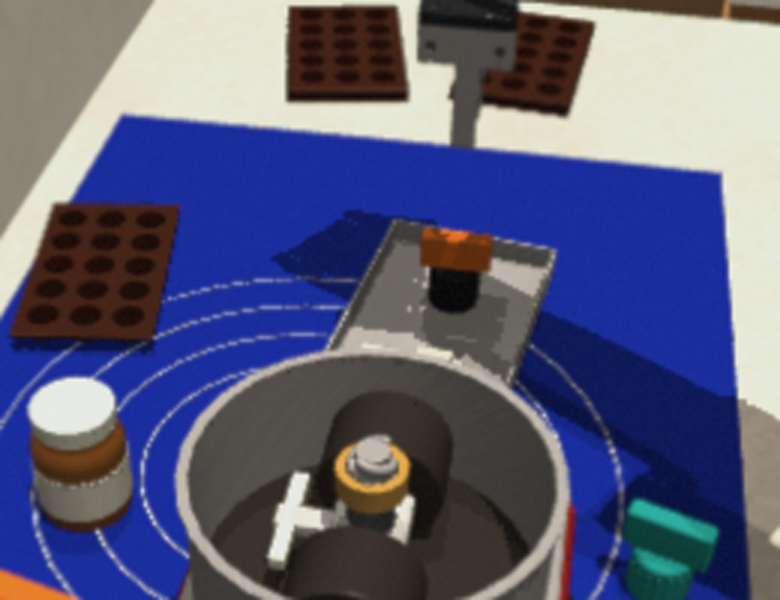

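The nut stands upright in the tray at (455,270), let go, with the gripper well clear. The wiper, jar and post are in place.

```bash
python3 -c "
from bench import job
print(job.hand_in())"
```

```text
the job is handed in; nothing more can be done
None
```

I unscrewed the tension nut and stood it upright in the parts tray, let go, and handed the job in after about 25 s; the hand-in gave no verdict, so I don't know the judged result.

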